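# Dowel the clamp block and hold it home in the corner jig

## Task

Take the steel dowel pin from the birch pin rest and stand it fully home in the empty bore of the aluminium block, then let go of it. Then bring the block, pin and all, onto the board of the corner jig and press it home in the corner, one long side flush against the long fence and one end against the end stop at once, and finish while still holding it there, pushing firmly against both fences, so that it can be clamped. Leave the strap, the dish, the yellow clamp and the jar where they are.

Things in the scene. Friction and masses are not known exactly. Their poses are not given: they have to be found in the camera images.
- pin: Loose plain steel dowel pin, 12 mm diameter, 55 mm long, about 50 g, chamfered 1 mm at the foot; it starts standing upright in the middle hole of the pin rest, its foot 13 mm above the worktop, so that 33 mm stand out. Origin at the centre of its foot, z along the pin, upwards.
- pin_rest: Birch block fixed to the worktop, 100 (x) by 45 (y) by 35 mm high, with three round holes of 13.5 mm, 22 mm deep, 32 mm apart along its x in its top; only the middle one is used. Origin at the centre of its underside, z up.
- block: Loose machined aluminium block, 50 (x) by 84 (y) by 45 mm high, 0.4 to 0.63 kg, lying on the worktop. In its flat top: a steel dowel pin pressed in at y +27 mm (12 mm diameter, standing 30 mm out of the top, part of the block), a small tapped hole in the middle (look only) and an empty bore at y -27 mm. Origin at the centre of its underside, z up, y along its length.
- bore (a point): Centre of the mouth of the block's empty bore, in the plane of the block's top (in the block's frame x 0, y -27, z 45 mm). The bore is 13.5 mm wide with a 1.5 mm chamfer and 25 mm deep with a flat bottom; a pin fully home stands 30 mm out. Axes as the block's.
- jig: Corner jig fixed to the worktop: a brown plywood board, 180 (x) by 220 (y) by 12 mm high, carrying two low aluminium fences at right angles; board and fences are waxed and slippery, friction about 0.15. Origin at the centre of the board's underside, z up.
- corner (a point): Inner corner of the jig: where the inner faces of both fences would meet, at the height of the board's top (in the jig's frame x 60, y -80, z 12 mm). Axes as the jig's: the block's place lies on its -x, +y side, its long side along y; home, the block's centre is at x -25, y +42 mm from here.
- long_fence: The long fence, a fixed aluminium bar on the board, 20 (x) by 190 (y) by 14 mm high; its inner face, towards -x, lies 10 mm from its middle line. Origin at the centre of its underside; axes as the jig's. Its top is 26 mm above the worktop.
- end_stop: The short fence, a fixed aluminium bar on the board, 80 (x) by 20 (y) by 14 mm high; its inner face, towards +y, lies 10 mm from its middle line; a 10 mm chip gap separates it from the long fence. Origin at the centre of its underside; axes as the jig's. Its top is 26 mm above the worktop.
- strap: Bystander: loose dark steel strap with three holes, 40 (x) by 84 (y) by 8 mm, flat on the worktop. Origin at the centre of its underside.
- dish: Bystander: loose white ceramic dish of thin steel dowels, 100 mm across, 28 mm high. Origin at the centre of its underside.
- clamp: Bystander: loose yellow plastic spring clamp lying on its side, about 130 (x) by 95 (y) by 24 mm high. Origin at the underside near its pivot; jaws to -x.
- jar: Bystander: loose glass jar with a lid held by a steel wire latch, 80 mm across, 92 mm high. Origin at the centre of its underside.
There are look-alikes about, which are no part of the job. Several things have the shape of the block; the one meant has the colours described above.

How it is judged:
On the way, in this order (a step that is already met when the one before it is completed fails the run):
1. the dowel pin stands fully home in the block's bore and is let go (z of pin in the frame of bore between -0.028 and -0.022 m and x of pin in the frame of bore between -0.003 and 0.003 m and y of pin in the frame of bore between -0.003 and 0.003 m and angle between the z axis of pin and the z axis of block, either way round below 0.12 rad and contact force between the fingers and pin below 0.1 N), for 0.2 s.
2. the block is pressed against both fences by the gripper (x of block in the frame of corner between -0.027 and -0.023 m and y of block in the frame of corner between 0.04 and 0.044 m and z of block in the frame of corner below 0.002 m and angle between block's own z axis and vertical below 0.05 rad and angle between the y axis of block and the y axis of long_fence, either way round below 0.03 rad and contact force between block and long_fence above 1.5 N and contact force between block and end_stop above 1.5 N and contact force between the fingers and block above 1 N), for 0.3 s.
At the end, for the whole second after the job is handed in: Pin in the bore: foot within 3 mm of its bottom, 3 mm of its axis, 0.12 rad of parallel. Block flat on the board (2 mm, 0.05 rad), along the long fence (0.03 rad), within 2 mm of home at both fences, at rest, fingers on it (over 1 N), and it presses on each fence with over 1.5 N (all of step 2 and z of pin in the frame of bore between -0.028 and -0.022 m and x of pin in the frame of bore between -0.003 and 0.003 m and y of pin in the frame of bore between -0.003 and 0.003 m and angle between the z axis of pin and the z axis of block, either way round below 0.12 rad and linear speed of block below 0.02 m/s); the arm keeps its last pose, push and grip.
It fails at once if the steel strap is shoved (over 20 mm) or tipped (distance of strap from where it was at the start of the episode above 0.02 m or angle between strap's own z axis and vertical above 0.3 rad).
It fails at once if the dish of pins is shoved (over 20 mm) or tipped (distance of dish from where it was at the start of the episode above 0.02 m or angle between dish's own z axis and vertical above 0.3 rad).
It fails at once if the yellow clamp is shoved (over 20 mm) or tipped (distance of clamp from where it was at the start of the episode above 0.02 m or angle between clamp's own z axis and vertical above 0.3 rad).
It fails at once if the glass jar is shoved (over 20 mm) or tipped (distance of jar from where it was at the start of the episode above 0.02 m or angle between jar's own z axis and vertical above 0.3 rad).
It also fails if it takes over 64 s, if anything falls off the work surface, if the arm or the gripper's body presses on something with over 40 N, if the wrist force passes 120 N, or if a joint passes its speed limit or range.

## Robot

A 6-joint arm with a two-finger parallel gripper is mounted at the origin on the work surface. World frame = base frame: x ahead of the robot, y to its left, z up, the work surface at z = 0. Lengths are in m, angles in rad, forces in N, time in s.
With the tool pointing down it reaches from about 0.3 to 0.775 m from the base axis. Payload 14.6 kg.
Tool frame: the origin (TCP) lies on the centre line of the jaws, within the pads' length; the fingertips stand 19 mm ahead of it and the grasp point (between the pads) is the TCP (ctrl.tip_reach is the distance from the TCP to the fingertips, in m); x points along the fingers, y is the direction in which the jaws open and shut, and the axes are right-handed (so a half turn about x gives the same grasp; the last joint's range is limited). The gripper opens to 94 mm and grips with 3 to 60 N. Pads are 16 mm wide; open, the fingers measure 119 mm over their backs; the gripper's body (75 mm by 177 mm) begins 78 mm behind the grasp point.
Start: joints at [1.13, 0.3, 1.521, -0, 1.321, -0.067], TCP at [0.201, 0.512, 0.224] pointing down, gripper open.
Joint ranges: [-3.03, 3.03], [-0.79, 2.21], [0.23, 2.52], [-1.04, 4.18], [0, 3.07], [-2.55, 2.55]. Speed limits (rad/s): [2.22, 2.22, 2.57, 3.14, 3.14, 3.14].

## Interface

Orientations are given as [roll, pitch, yaw] about the fixed x, y, z axes, in that order (R = Rz(yaw) Ry(pitch) Rx(roll)).
In Python, from station import ctrl, optics, models gives the robot as it stands. The module is installed in compiled form; this text tells all that it offers.
- The arm moves only by the tool arm_command, never from a script. Its argument "deltas" is a list of rows, each an object with "translation": the shift along the tool's x, y, z in units of 25 mm (1.0 is 25 mm), a list of three; "turn": the turn, a rotation vector about the tool's x, y, z in units of 5 degrees (1.0 is 5 degrees), a list of three. In form: [{"translation": [x, y, z], "turn": [rx, ry, rz]}, ...]. A call has 1 to 12 rows; each row is the pose to reach, as a shift and turn from the pose commanded when the call began, along the tool's axes at that moment; what a row does not reach only later rows make up. A row lasts 1/12 s, in which the tool goes at most 41.7 mm and 7.16 degrees, less where a joint would pass 70% of its speed; a pose out of reach is approached as far as the arm can. A call with a gripper value outside its range is refused whole. "gripper" is the finger opening in mm, from 0 to 94, set as the call begins (left out, the last holds). The fingers move at their own pace and stop on an object; "force" is the grip in N (left out, the last holds). Time passes only in rows, so rows that repeat a pose let the fingers close. It gives the time, the measured TCP pose, the force and the opening at its end, in the units of the state.
- ctrl.get_obs(): the state, without advancing time (a new reading comes with each control period).
- optics.camera(name): name is "scene" or "side" or "wrist"; returns the picture (420x560x3 uint8, red, green, blue); there is no depth.
- optics.get_calibration(name): a dict with "K" (3x3 intrinsics, pixels), "origin" and "orientation" of the camera in the world. Camera axes: x right, y down, z forward; pixel columns grow to the right and rows downward; lengths in m; the calibration is good to about 2 mm. The wrist camera is an equidistant fisheye: a pixel r from the principal point sees the ray r / f radians off the axis. A picture is of the moment at which its call begins: read the wrist's pose just before it. get_calibration takes no time and is no camera call; for the wrist camera it gives the pose at the moment of the call.
- ctrl.hand_in(): hands the job in, once; it reports no verdict.
Trained networks look in the newest picture that a camera, given by its name, has taken for a name from the list of things; names that differ only in an ending like _2 or _b are one class to them, and where a whole thing is asked for, a point or a joint stands for the part that bears it (a point fixed in the world has none). Each returns a list of dicts, best first, with "score" (0 to 1); they miss things now and then, are a little off and sometimes report something else, mostly with a low value. They report only what shows in the picture. A call takes as long as a camera call. They do not tell look-alikes from the thing itself.
- models.look_for(target, camera): "box" ([left, top, right, bottom] in pixels, round what is visible of it).
- models.cut_out(target, camera): "pixels" (420x560 bool, what is visible of it) and "box" ([left, top, right, bottom] in pixels, round what is visible of it).
- models.mark_of(target, camera): "at" ([column, row] in pixels: a listed point, or the origin of a listed thing).
The state is a dict: "time_s": time; "qpos": joint angles; "joint_vel": joint speeds; "tau": joint torques, N m; "ee_pos": TCP position; "eef_rot": TCP orientation; "force": force on the tool from outside, world axes, zero at the start; "moment": the same for the moment, N m; "grip_width": finger opening in m.
Only numpy, scipy, OpenCV 4.12 (cv2) and the standard library are available. Lean on these libraries where they do the work, as an engineer would, in place of code of your own. Each camera call takes 0.05 s, during which the arm holds its last target.

## Working session

There is one attempt and no reset: what is moved stays moved. The work goes in short steps, Python scripts to look and compute and a tool call to move; the robot and the scene stay as the last step left them, time stands still between calls to the robot, and variables do not carry over. Pictures are saved under pics/ and viewed, and the job is handed in when it is done.

Besides the shell and the picture viewer there is one more tool, called after ">>>" as name(argument=value, ...), one argument or row to a line, values as JSON. arm_command: Moves the arm, as the interface text tells. Its arguments: {"type":"object","properties":{"deltas":{"type":"array"},"gripper":{"type":"number"},"force":{"type":"number"}},"required":["deltas"]}

```bash
mkdir -p pics; python3 - <<'E'
from station import ctrl, optics, models
import cv2, numpy as np
print(ctrl.get_obs())
for n in ["scene","side"]:
    im=optics.camera(n); cv2.imwrite(f"pics/{n}0.png",im[:,:,::-1])
    c=optics.get_calibration(n); print(n,c)
    for t in ["pin","pin_rest","block","bore","jig","corner","long_fence","end_stop"]:
        try: print(t,[(np.round(d["at"],1).tolist(),round(d["score"],2)) for d in models.mark_of(t,n)][:5])
        except Exception as e: print(t,e)
print(ctrl.get_obs()["time_s"])
E
```

```text
{'time_s': 0.0, 'qpos': array([ 1.13043695e+00,  3.00455886e-01,  1.52162297e+00, -1.14323978e-05,
        1.32068264e+00, -6.65960534e-02]), 'joint_vel': array([-1.10499094e-03,  1.74089795e-03, -8.00781956e-05,  1.49686004e-03,
       -1.83520823e-03,  1.69937627e-04]), 'tau': array([ 4.48531136e-03, -5.31849360e+01, -3.52722681e+01,  7.09970389e-02,
        2.46166351e-02, -9.72675525e-05]), 'ee_pos': array([0.20071168, 0.51179646, 0.22387694]), 'eef_rot': array([-1.6279189 ,  1.56962743, -2.00167939]), 'force': array([-0.15464349, -0.14004547,  0.56888649]), 'moment': array([-0.044054  , -0.01263952,  0.00318641]), 'grip_width': 0.0938371537458712}
scene {'K': array([[432.24977434,   0.        , 290.29213152],
       [  0.        , 432.24977434, 210.6080843 ],
       [  0.        ,   0.        ,   1.        ]]), 'origin': array([ 0.94723778, -0.30740996,  0.95645515]), 'orientation': array([-2.60024537, -0.01052451,  0.80508841])}
pin [([345.1, 150.2], 0.63)]
pin_rest [([343.4, 152.6], 0.81)]
block [([281.9, 206.5], 0.82), ([240.3, 183.4], 0.79), ([281.6, 164.1], 0.61)]
bore [([2
[... 182 characters left out ...]
9)]
end_stop [([200.4, 304.9], 0.77)]
side {'K': array([[381.54233436,   0.        , 280.76100396],
       [  0.        , 381.54233436, 207.88008832],
       [  0.        ,   0.        ,   1.        ]]), 'origin': array([0.44058113, 0.63956674, 0.51794514]), 'orientation': array([-2.19181969,  0.00874175, -2.88934244])}
pin [([293.0, 369.0], 0.72)]
pin_rest [([293.7, 369.7], 0.79)]
block [([314.3, 256.9], 0.83), ([381.9, 259.2], 0.71), ([361.7, 308.0], 0.68), ([314.8, 194.4], 0.51)]
bore [([391.3, 252.4], 0.87), ([373.4, 280.1], 0.67), ([313.8, 234.0], 0.56)]
jig [([311.1, 190.4], 0.82)]
corner []
long_fence [([284.7, 187.5], 0.7)]
end_stop [([313.1, 174.0], 0.5), ([294.9, 368.2], 0.19)]
0.9
```

View pics/scene0.png

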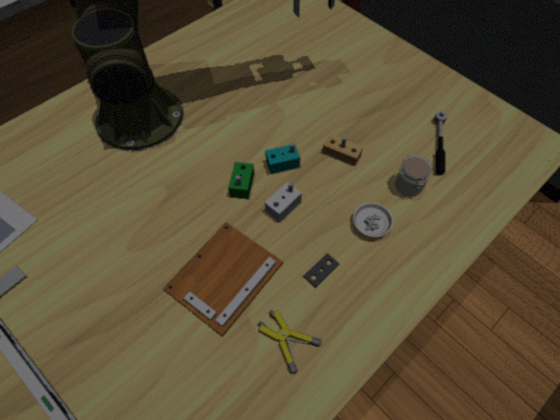

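View pics/side0.png

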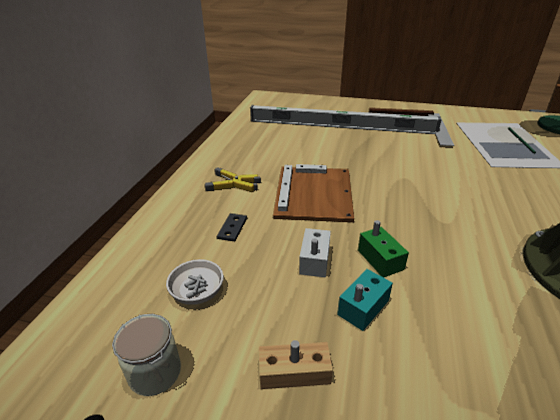

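```bash
python3 - <<'E'
import cv2
a=cv2.imread("pics/scene0.png")[110:250,180:400]; cv2.imwrite("pics/sc_crop.png",cv2.resize(a,None,fx=3.6,fy=3.6,interpolation=cv2.INTER_CUBIC))
a=cv2.imread("pics/side0.png")[200:400,240:440]; cv2.imwrite("pics/sd_crop.png",cv2.resize(a,None,fx=3,fy=3,interpolation=cv2.INTER_CUBIC))
E
```

```text
(no output)
```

View pics/sc_crop.png

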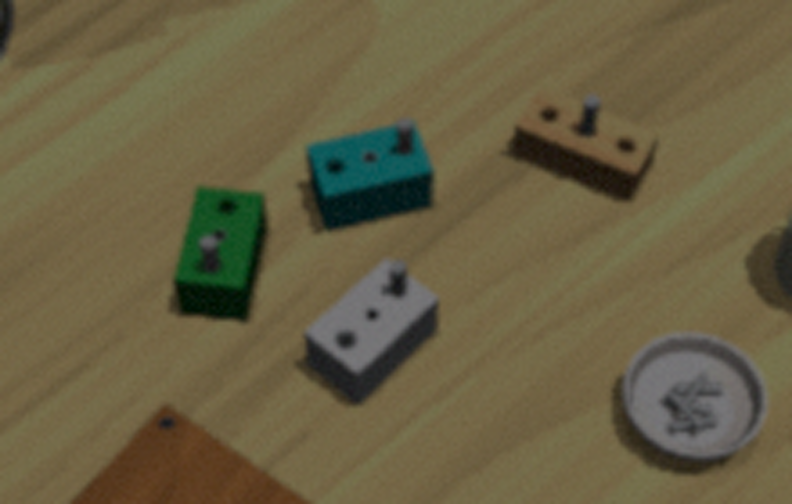

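View pics/sd_crop.png

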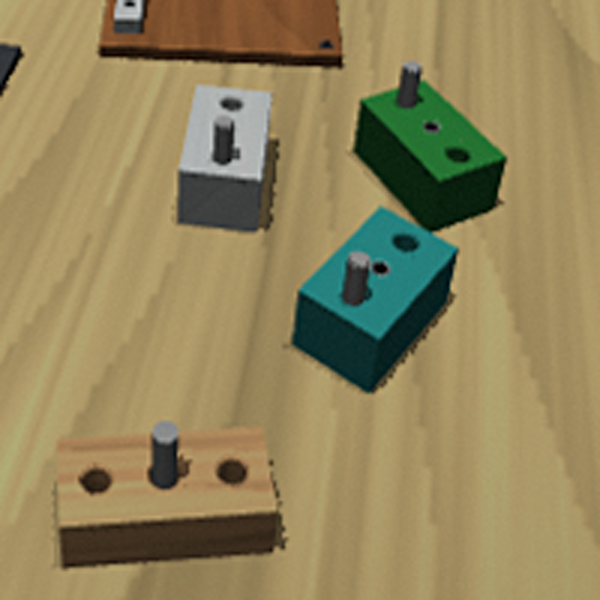

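```bash
cat > h.py <<'E'
from station import ctrl, optics, models
import cv2, numpy as np
from scipy.spatial.transform import Rotation as R
def rot(e): return R.from_euler("xyz",e).as_matrix()
def ray(n,p,c=None):
    c=c or optics.get_calibration(n); K=c["K"]; d=np.array([(p[0]-K[0,2])/K[0,0],(p[1]-K[1,2])/K[1,1]])
    if n=="wrist":
        th=np.linalg.norm(d); v=np.array([*(d/max(th,1e-9)*np.sin(th)),np.cos(th)])
    else: v=np.array([*d,1.])
    return c["origin"],rot(c["orientation"])@v
def onz(n,p,z,c=None):
    o,v=ray(n,p,c); return (o+v*(z-o[2])/v[2])[:2]
def proj(n,P,c=None):
    c=c or optics.get_calibration(n);K=c["K"]; q=(np.atleast_2d(P)-c["origin"])@rot(c["orientation"])
    if n=="wrist":
        r=np.hypot(q[:,0],q[:,1]);th=np.arctan2(r,q[:,2]);d=q[:,:2]/np.maximum(r,1e-9)[:,None]*th[:,None]
    else: d=q[:,:2]/q[:,2:]
    return d*[K[0,0],K[1,1]]+K[:2,2]
E
python3 - <<'E'
from h import *
L=[("bore","scene",(275.8,204.2),.045),("bore","side",(317,234.5),.045),("ppin","scene",(290,190.5),.045),("ppin","side",(315,253.3),.045),
("hA","scene",(332.5,141.7),.035),("hB","scene",(353.9,150.3),.035),("hA","side",(317.3,356.7),.035),("hB","side",(272.3,360),.035),
("board","scene",(228,224),.012),("board","scene",(283,263),.012),("board","scene",(222,332),.012),("board","scene",(165,288),.012),
("board","side",(350,168),.012),("board","side",(353,219),.012),("board","side",(274,218),.012),("corner","scene",(218.8,314.8),.012),
("strap","scene",(321,270),.008),("strap","side",(232,227),.008),("dish","scene",(372,221),.01),("dish","side",(196,286),.01),("pintop","scene",(344,137.5),.068),("pintop","side",(295,343),.068)]
for a,n,p,z in L: print(a,n,np.round(onz(n,p,z),4))
o=ctrl.get_obs(); print(rot(o["eef_rot"]).round(3)); print(optics.get_calibration("wrist"))
E
```

```text
bore scene [0.5207 0.0661]
bore side [0.5192 0.0696]
ppin scene [0.5155 0.12  ]
ppin side [0.5134 0.1235]
hA scene [0.4749 0.3214]
hB scene [0.5357 0.3418]
hA side [0.4734 0.3231]
hB side [0.5335 0.3435]
board scene [ 0.4657 -0.0466]
board scene [ 0.6375 -0.0199]
board scene [ 0.6647 -0.2283]
board scene [ 0.4962 -0.2588]
board side [ 0.4879 -0.2645]
board side [ 0.4577 -0.0412]
board side [ 0.6263 -0.0036]
corner scene [ 0.6301 -0.2092]
strap scene [0.7113 0.0341]
strap side [0.707  0.0438]
dish scene [0.708  0.2226]
dish side [0.7092 0.221 ]
pintop scene [0.503  0.3319]
pintop side [0.5041 0.3317]
[[ 0.     0.365  0.931]
 [ 0.     0.931 -0.365]
 [-1.     0.     0.   ]]
{'K': array([[325.1922621 ,   0.        , 280.89967394],
       [  0.        , 325.1922621 , 211.33677247],
       [  0.        ,   0.        ,   1.        ]]), 'origin': array([0.12526931, 0.54115964, 0.38429521]), 'orientation': array([2.85962379e+00, 1.69917458e-04, 1.19631646e+00])}
```

Look-alikes: grey block at scene px (283,203), green (241,180) and teal (283,158). The grey one is the bare aluminium block, and the enlarged crop confirms it. The pin is in the birch rest at (343,150).

```bash
cat >> h.py <<'E'
def plan(P,yaw_deg):
    o=ctrl.get_obs(); A=rot(o["eef_rot"]); y=np.radians(yaw_deg)
    x=np.array([0,0,-1.]); Y=np.array([np.cos(y),np.sin(y),0]); B=np.c_[x,Y,np.cross(x,Y)]
    t=A.T@(np.array(P)-o["ee_pos"])/0.025; w=R.from_matrix(A.T@B).as_rotvec()*180/np.pi/5
    print("pos",o["ee_pos"].round(4),"jaw",np.degrees(np.arctan2(A[1,1],A[0,1])).round(2),"t",t.round(3),"turn",w.round(3),"q",o["qpos"].round(2),"F",o["force"].round(1),"time",o["time_s"],"w",o["grip_width"])
E
python3 -c "
from h import *
plan([.5045,.332,.16],5.9)"
```

```text
pos [0.2008 0.512  0.2245] jaw 68.58 t [ 2.578 -2.268 13.937] turn [12.536 -0.    -0.   ] q [ 1.13  0.3   1.52 -0.    1.32 -0.07] F [-0.5 -0.   0.8] time 0.9 w 0.094004103585544
```

>>> arm_command(
  deltas=[
    {"translation": [2.58, -2.27, 13.94], "turn": [12.54, 0, 0]},
    {"translation": [2.58, -2.27, 13.94], "turn": [12.54, 0, 0]},
    {"translation": [2.58, -2.27, 13.94], "turn": [12.54, 0, 0]},
    {"translation": [2.58, -2.27, 13.94], "turn": [12.54, 0, 0]},
    {"translation": [2.58, -2.27, 13.94], "turn": [12.54, 0, 0]},
    {"translation": [2.58, -2.27, 13.94], "turn": [12.54, 0, 0]},
    {"translation": [2.58, -2.27, 13.94], "turn": [12.54, 0, 0]},
    {"translation": [2.58, -2.27, 13.94], "turn": [12.54, 0, 0]},
    {"translation": [2.58, -2.27, 13.94], "turn": [12.54, 0, 0]},
    {"translation": [2.58, -2.27, 13.94], "turn": [12.54, 0, 0]},
    {"translation": [2.58, -2.27, 13.94], "turn": [12.54, 0, 0]},
    {"translation": [2.58, -2.27, 13.94], "turn": [12.54, 0, 0]},
  ],
  gripper=40,
)

```text
time_s: 1.9
ee_pos: [0.5041, 0.3323, 0.16]
eef_rot: [-2.057, 1.571, 2.76]
force: [-0.2, 1.0, 0.4]
grip_width: 0.0398
```

```bash
python3 - <<'E'
from h import *
c=optics.get_calibration("wrist"); im=optics.camera("wrist"); cv2.imwrite("pics/w1.png",im[:,:,::-1])
np.save("w1.npy",np.r_[c["origin"],c["orientation"]])
plan([.5045,.332,.062],5.9)
for t in["pin","bore","block"]: print(t,[(np.round(d["at"],1).tolist(),round(d["score"],2)) for d in models.mark_of(t,"wrist")])
print(proj("wrist",[[.5045,.332,.068],[.5045,.332,.035]],c))
E
```

```text
pos [0.5038 0.3326 0.1602] jaw 6.01 t [3.93  0.024 0.03 ] turn [ 0.023 -0.003 -0.001] q [0.52 0.47 1.43 0.   1.23 0.42] F [-0.2  0.1 -0.1] time 1.95 w 0.03991633703720236
pin [([283.5, 203.5], 0.87)]
bore [([431.5, 306.3], 0.17)]
block [([195.3, 308.5], 0.94), ([273.7, 373.9], 0.66)]
[[281.50275658 220.86487339]
 [281.44673313 209.76442998]]
```

View pics/w1.png

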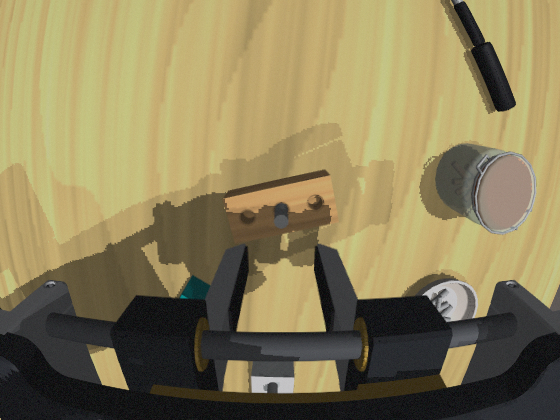

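The wrist view shows the pin top at about (281,220), as predicted. I'll descend and grip.

>>> arm_command(
  deltas=[
    {"translation": [1.5, 0.02, 0.02], "turn": [0, 0, 0]},
    {"translation": [3.0, 0.02, 0.02], "turn": [0, 0, 0]},
    {"translation": [3.92, 0.02, 0.02], "turn": [0, 0, 0]},
    {"translation": [3.92, 0.02, 0.02], "turn": [0, 0, 0]},
    {"translation": [3.92, 0.02, 0.02], "turn": [0, 0, 0]},
  ],
)

```text
time_s: 2.52
ee_pos: [0.5046, 0.3318, 0.0621]
eef_rot: [-1.188, 1.57, -2.655]
force: [0.3, 0.8, 0.6]
grip_width: 0.0401
```

>>> arm_command(
  deltas=[
    {"translation": [0, 0, 0], "turn": [0, 0, 0]},
    {"translation": [0, 0, 0], "turn": [0, 0, 0]},
    {"translation": [0, 0, 0], "turn": [0, 0, 0]},
    {"translation": [0, 0, 0], "turn": [0, 0, 0]},
    {"translation": [0, 0, 0], "turn": [0, 0, 0]},
    {"translation": [0, 0, 0], "turn": [0, 0, 0]},
  ],
  gripper=0,
  force=20,
)

```text
time_s: 3.02
ee_pos: [0.5052, 0.3317, 0.0627]
eef_rot: [2.281, 1.57, 0.813]
force: [-2.8, -0.6, 6.1]
grip_width: 0.0111
```

>>> arm_command(
  deltas=[
    {"translation": [-0.5, 0, 0], "turn": [0, 0, 0]},
    {"translation": [-1.5, 0, 0], "turn": [0, 0, 0]},
    {"translation": [-3, 0, 0], "turn": [0, 0, 0]},
    {"translation": [-4, 0, 0], "turn": [0, 0, 0]},
    {"translation": [-4, 0, 0], "turn": [0, 0, 0]},
  ],
)

```text
time_s: 3.43
ee_pos: [0.5069, 0.3325, 0.1687]
eef_rot: [1.985, 1.562, 0.517]
force: [0.4, -0.2, -0.1]
grip_width: 0.0114
```

```bash
python3 - <<'E'
from h import *
c=optics.get_calibration("wrist"); im=optics.camera("wrist"); cv2.imwrite("pics/w2.png",im[:,:,::-1])
plan([.520,.068,.16],5.9)
E
```

```text
pos [0.5061 0.332  0.1656] jaw 5.88 t [ 0.196 -0.53  10.562] turn [-0.004 -0.026 -0.059] q [ 0.52  0.47  1.43 -0.    1.24  0.42] F [ 0.3 -0.8 -1.1] time 3.4833 w 0.011485203713891513
```

View pics/w2.png

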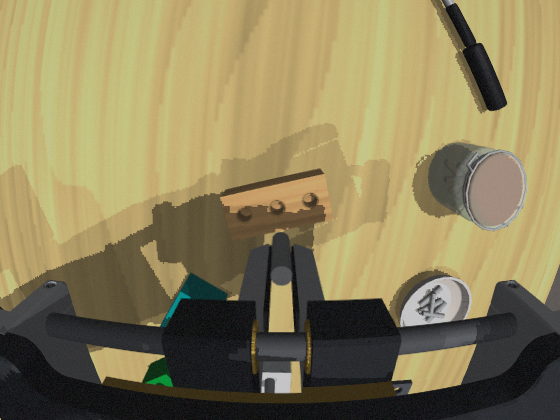

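>>> arm_command(
  deltas=[
    {"translation": [0.1, -0.1, 1], "turn": [0, 0, 0]},
    {"translation": [0.2, -0.3, 2.4], "turn": [0, 0, 0]},
    {"translation": [0.2, -0.53, 3.9], "turn": [0, 0, 0]},
    {"translation": [0.2, -0.53, 5.4], "turn": [0, 0, 0]},
    {"translation": [0.2, -0.53, 6.9], "turn": [0, 0, 0]},
    {"translation": [0.2, -0.53, 8.4], "turn": [0, 0, 0]},
    {"translation": [0.2, -0.53, 9.7], "turn": [0, 0, 0]},
    {"translation": [0.2, -0.53, 10.56], "turn": [0, 0, 0]},
    {"translation": [0.2, -0.53, 10.56], "turn": [0, 0, 0]},
    {"translation": [0.2, -0.53, 10.56], "turn": [0, 0, 0]},
  ],
)

```text
time_s: 4.32
ee_pos: [0.5187, 0.0667, 0.1563]
eef_rot: [-1.654, 1.57, -3.124]
force: [0.1, -0.3, -0.7]
grip_width: 0.0116
```

```bash
python3 - <<'E'
from h import *
c=optics.get_calibration("wrist"); im=optics.camera("wrist"); cv2.imwrite("pics/w3.png",im[:,:,::-1])
a=im[130:330,190:390,::-1]; cv2.imwrite("pics/w3c.png",cv2.resize(a,None,fx=3,fy=3,interpolation=cv2.INTER_CUBIC))
plan([.520,.068,.16],5.9)
print([(np.round(d["at"],1).tolist(),round(d["score"],2)) for d in models.mark_of("bore","wrist")])
b=models.cut_out("block","wrist")
print([(d["box"],d["score"]) for d in b])
print(proj("wrist",[[.52,.068,.045],[.5145,.1217,.045]],c)); np.save("w3.npy",np.r_[c["origin"],c["orientation"]])
im=optics.camera("side")[150:350,200:400,::-1]; cv2.imwrite("pics/s3c.png",cv2.resize(im,None,fx=3,fy=3,interpolation=cv2.INTER_CUBIC))
E
```

```text
pos [0.5187 0.0676 0.1564] jaw 5.84 t [-0.143  0.054 -0.01 ] turn [-0.012 -0.002  0.012] q [ 0.06  0.31  1.68  0.    1.16 -0.04] F [ 0.3  0.2 -0.1] time 4.3667 w 0.011397682897370224
[([131.9, 182.5], 0.79), ([158.9, 94.6], 0.65), ([282.0, 210.9], 0.59)]
[([254.0, 131.2, 313.1, 231.8], 0.95), ([104.6, 155.8, 202.8, 254.0], 0.84), ([131.7, 12.6, 236.1, 121.6], 0.69)]
[[282.79729966 212.43344156]
 [282.74248551 150.21508087]]
```

View pics/w3c.png

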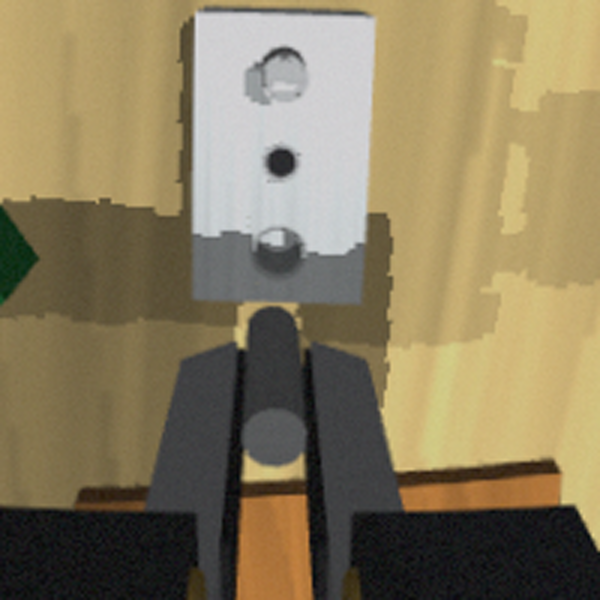

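View pics/s3c.png

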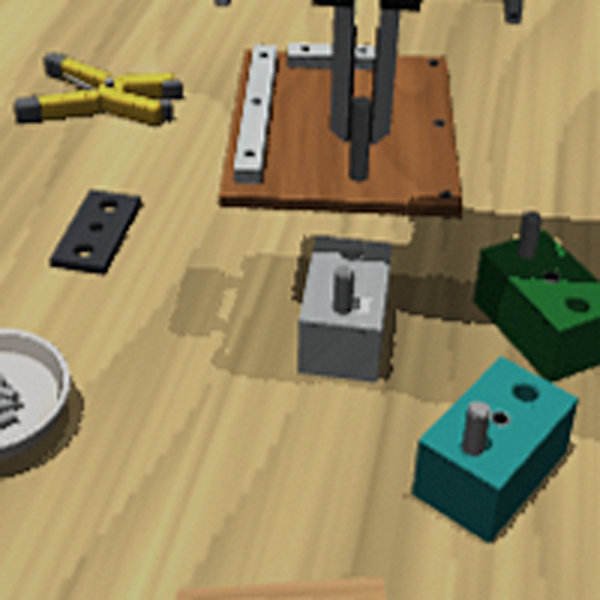

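```bash
python3 - <<'E'
from h import *
from scipy.optimize import least_squares
w=np.load("w3.npy"); c=optics.get_calibration("wrist"); c=dict(c,origin=w[:3],orientation=w[3:])
f=lambda p:np.array([190+p[0]/3,130+p[1]/3])
obs=np.array([f(p) for p in [(193,12),(374,16),(362,303),(192,299),(279.5,251),(281,162)]])
mod=np.array([[-25,42,45],[25,42,45],[25,-42,45],[-25,-42,45],[0,-27,45],[0,0,45]])/1e3
def P(q): 
    a=np.radians(q[2]); M=np.array([[np.cos(a),-np.sin(a)],[np.sin(a),np.cos(a)]])
    return np.c_[mod[:,:2]@M.T+q[:2],mod[:,2]]
s=least_squares(lambda q:(proj("wrist",P(q),c)-obs).ravel(),[.517,.095,6])
print(s.x, (s.fun.reshape(-1,2)).round(2)); print("bore",P(s.x)[4], "opt z free?")
o=ctrl.get_obs(); T=o["ee_pos"]
A=rot(o["eef_rot"])
for d,n in((-.049,"foot"),(.006,"top")):
    ctr=T+[0,0,d]; print(n,(proj("wrist",[ctr,ctr+[0,.006,0],ctr-[0,.006,0],ctr+[.006,0,0],ctr-[.006,0,0]],c)-[190,130])*3)
E
```

```text
[0.51805824 0.09331237 4.57239337] [[ 0.13 -0.2 ]
 [ 0.07 -0.22]
 [-0.02 -0.05]
 [ 0.26  0.2 ]
 [-0.32  0.55]
 [-0.13 -0.24]]
bore [0.52021065 0.0663983  0.045     ] opt z free?
foot [[274.33113108 322.04176961]
 [276.99025866 297.38439099]
 [271.71776759 346.23573222]
 [300.45025735 324.47960839]
 [248.16518727 319.56196142]]
top [[274.41118892 432.34820572]
 [277.88554039 401.87336061]
 [271.03050827 461.87305046]
 [308.29699887 435.28806279]
 [240.42999688 429.24798206]]
```

>>> arm_command(
  deltas=[
    {"translation": [1, 0.06, 0], "turn": [0.25, 0, 0]},
    {"translation": [1.95, 0.06, 0], "turn": [0.25, 0, 0]},
    {"translation": [1.95, 0.06, 0], "turn": [0.25, 0, 0]},
    {"translation": [1.95, 0.06, 0], "turn": [0.25, 0, 0]},
  ],
)

```text
time_s: 4.85
ee_pos: [0.52, 0.0683, 0.1078]
eef_rot: [-1.587, 1.569, -3.075]
force: [0.2, 0.0, 1.2]
grip_width: 0.0117
```

```bash
python3 - <<'E'
from h import *
c=optics.get_calibration("wrist"); im=optics.camera("wrist")
a=im[130:330,190:390,::-1]; cv2.imwrite("pics/w4c.png",cv2.resize(a,None,fx=3,fy=3,interpolation=cv2.INTER_CUBIC))
plan([.5202,.0676,.107],4.6); T=ctrl.get_obs()["ee_pos"]
np.save("w4.npy",np.r_[c["origin"],c["orientation"]])
for d,n in((-.049,"foot"),(.006,"top")):
    ctr=T+[0,0,d]; print(n,(proj("wrist",[ctr,ctr+[0,.006,0],ctr-[0,.006,0]],c)-[190,130])*3)
im=optics.camera("side")[150:350,200:400,::-1]; cv2.imwrite("pics/s4c.png",cv2.resize(im,None,fx=3,fy=3,interpolation=cv2.INTER_CUBIC))
im=optics.camera("scene")[100:300,180:380,::-1]; cv2.imwrite("pics/sc4c.png",cv2.resize(im,None,fx=3,fy=3,interpolation=cv2.INTER_CUBIC))
E
```

```text
pos [0.5207 0.0682 0.109 ] jaw 4.69 t [ 0.079 -0.021  0.023] turn [ 0.018  0.    -0.001] q [ 0.06  0.37  1.71 -0.    1.06 -0.02] F [ 0.4  0.6 -0.5] time 4.9 w 0.011312523654269102
foot [[276.39109502 330.99889987]
 [278.58004044 306.37408883]
 [274.23959111 355.14899816]]
top [[276.79929602 443.8869498 ]
 [279.66801218 413.56759146]
 [274.00772762 473.23966966]]
```

View pics/w4c.png

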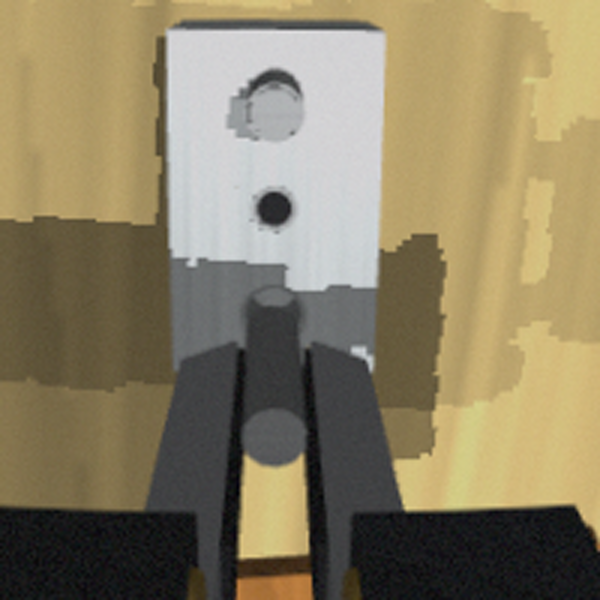

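View pics/sc4c.png

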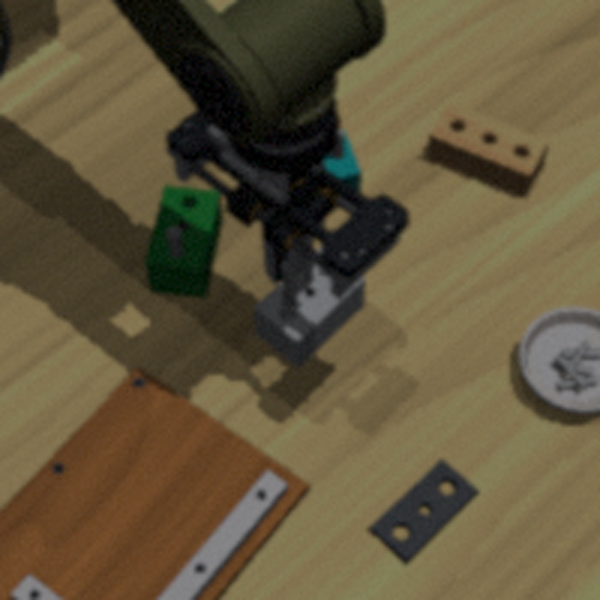

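View pics/s4c.png

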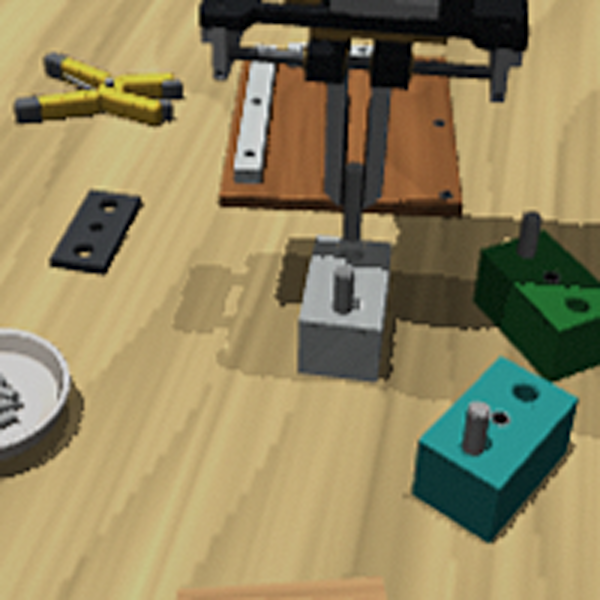

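```bash
python3 - <<'E'
from h import *
a=cv2.imread("pics/w4c.png")[260:480,180:380]; cv2.imwrite("pics/w4z.png",cv2.resize(a,None,fx=3,fy=3,interpolation=cv2.INTER_CUBIC))
w=np.load("w4.npy"); c=optics.get_calibration("wrist"); c=dict(c,origin=w[:3],orientation=w[3:])
f=lambda p:np.array([190+p[0]/3,130+p[1]/3])
print(onz("wrist",f((273.5,313)),.045,c),onz("wrist",f((272,326)),.059,c),onz("wrist",f((275,208)),.045,c))
print(onz("wrist",f((273.5,284)),.045,c),onz("wrist",f((272,304)),.059,c),onz("wrist",f((274,437)),.114,c))
from scipy.optimize import least_squares
obs=np.array([f(p) for p in [(167,29),(384,29),(373,371),(174,371),(275,208)]])[[0,1,4]]
mod=np.array([[-25,42,45],[25,42,45],[25,-42,45],[-25,-42,45],[0,0,45],[0,-27,45]])/1e3
def P(q): 
    a=np.radians(q[2]); M=np.array([[np.cos(a),-np.sin(a)],[np.sin(a),np.cos(a)]])
    return np.c_[mod[:,:2]@M.T+q[:2],mod[:,2]]
s=least_squares(lambda q:(proj("wrist",P(q)[[0,1,4]],c)-obs).ravel(),[.517,.095,6])
print(s.x,s.fun.round(2),P(s.x)[5],proj("wrist",P(s.x)[5],c)*3-[570,390])
o=[ctrl.get_obs()["ee_pos"] for _ in range(5)];print(np.array(o).round(4))
E
```

```text
[0.52007982 0.06703475] [0.51959617 0.0689823 ] [0.51828957 0.09325176]
[0.51947339 0.07444736] [0.51916239 0.07431686] [0.52010359 0.06904369]
[0.51832227 0.09336717 4.61616615] [-0.45  0.03  0.39  0.13  0.06 -0.15] [0.52049523 0.06645476 0.045     ] [[275.00776138 315.35950753]]
[[0.5211 0.068  0.1097]
 [0.5211 0.068  0.1097]
 [0.5211 0.068  0.1097]
 [0.5211 0.068  0.1097]
 [0.5211 0.068  0.1097]]
```

View pics/w4z.png

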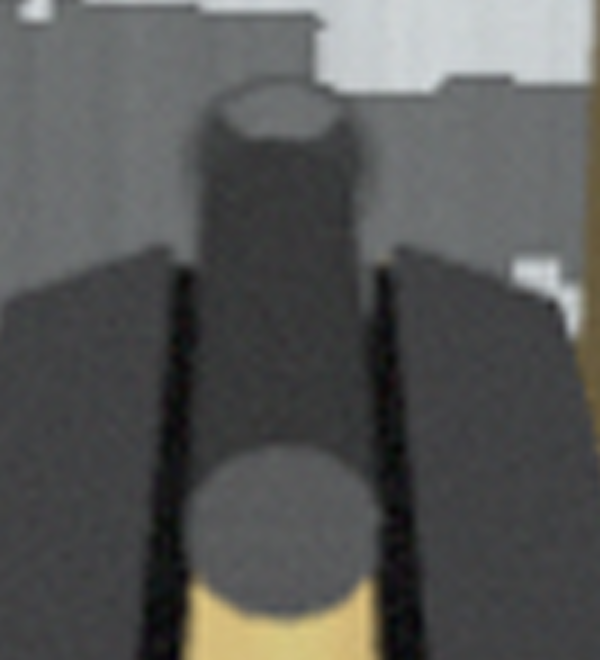

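>>> arm_command(
  deltas=[
    {"translation": [0, 0.03, 0.07], "turn": [0, 0, 0]},
    {"translation": [0.4, 0.03, 0.07], "turn": [0, 0, 0]},
    {"translation": [0.7, 0.03, 0.07], "turn": [0, 0, 0]},
    {"translation": [0.9, 0.03, 0.07], "turn": [0, 0, 0]},
    {"translation": [0.9, 0.03, 0.07], "turn": [0, 0, 0]},
  ],
)

```text
time_s: 5.42
ee_pos: [0.5207, 0.0659, 0.0843]
eef_rot: [-1.599, 1.569, -3.089]
force: [0.8, 0.5, 0.2]
grip_width: 0.0113
```

```bash
python3 - <<'E'
from h import *
c=optics.get_calibration("wrist"); im=optics.camera("wrist")
a=im[130:330,190:390,::-1]; cv2.imwrite("pics/w5c.png",cv2.resize(a,None,fx=3,fy=3,interpolation=cv2.INTER_CUBIC))
plan([.5202,.0676,.0695],4.6)
im=optics.camera("side")[180:300,240:400,::-1]; cv2.imwrite("pics/s5c.png",cv2.resize(im,None,fx=4,fy=4,interpolation=cv2.INTER_CUBIC))
E
```

```text
pos [0.521  0.0659 0.0849] jaw 4.63 t [ 0.614 -0.024 -0.07 ] turn [0.006 0.    0.016] q [ 0.06  0.41  1.73 -0.    1.01 -0.02] F [-0.9 -0.1 -1. ] time 5.4667 w 0.011457509100619113
```

View pics/w5c.png

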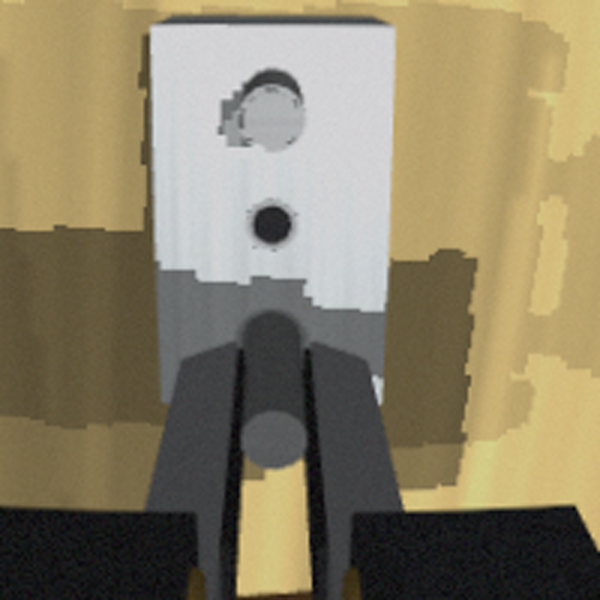

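View pics/s5c.png

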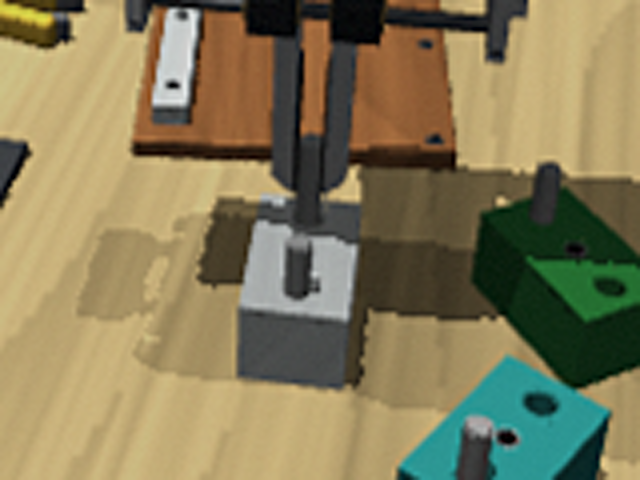

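>>> arm_command(
  deltas=[
    {"translation": [0.3, 0, 0], "turn": [0, 0, 0]},
    {"translation": [0.58, 0, 0], "turn": [0, 0, 0]},
    {"translation": [0.62, 0, 0], "turn": [0, 0, 0]},
    {"translation": [0.62, 0, 0], "turn": [0, 0, 0]},
  ],
)

```text
time_s: 5.85
ee_pos: [0.5211, 0.0659, 0.0695]
eef_rot: [-1.583, 1.57, -3.073]
force: [0.8, -0.1, -0.2]
grip_width: 0.012
```

>>> arm_command(
  deltas=[
    {"translation": [0, 0, 0], "turn": [0, 0, 0]},
    {"translation": [0, 0, 0], "turn": [0, 0, 0]},
    {"translation": [0, 0, 0], "turn": [0, 0, 0]},
    {"translation": [0, 0, 0], "turn": [0, 0, 0]},
    {"translation": [0, 0, 0], "turn": [0, 0, 0]},
  ],
  gripper=30,
)

```text
time_s: 6.27
ee_pos: [0.5215, 0.066, 0.0704]
eef_rot: [1.496, 1.57, 0.006]
force: [0.1, -0.0, -0.3]
grip_width: 0.0298
```

```bash
python3 - <<'E'
from h import *
c=optics.get_calibration("wrist"); im=optics.camera("wrist")
a=im[130:330,190:390,::-1]; cv2.imwrite("pics/w6c.png",cv2.resize(a,None,fx=3,fy=3,interpolation=cv2.INTER_CUBIC))
plan([.5184,.0932,.14],4.6); np.save("w6.npy",np.r_[c["origin"],c["orientation"]])
im=optics.camera("side")[180:300,240:400,::-1]; cv2.imwrite("pics/s6c.png",cv2.resize(im,None,fx=4,fy=4,interpolation=cv2.INTER_CUBIC))
E
```

```text
pos [0.5214 0.066  0.0703] jaw 4.63 t [-2.787 -0.031 -1.095] turn [ 0.007  0.    -0.003] q [ 0.06  0.43  1.74 -0.    0.98 -0.02] F [-0.1  0.6 -0. ] time 6.3167 w 0.029866953043357534
```

View pics/w6c.png

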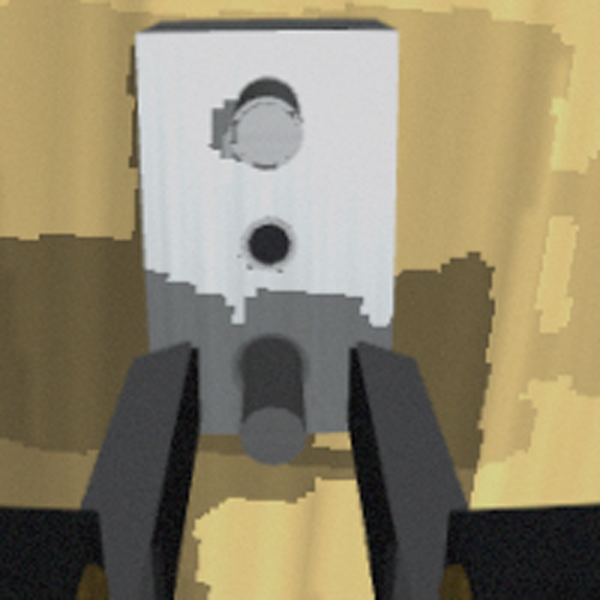

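View pics/s6c.png

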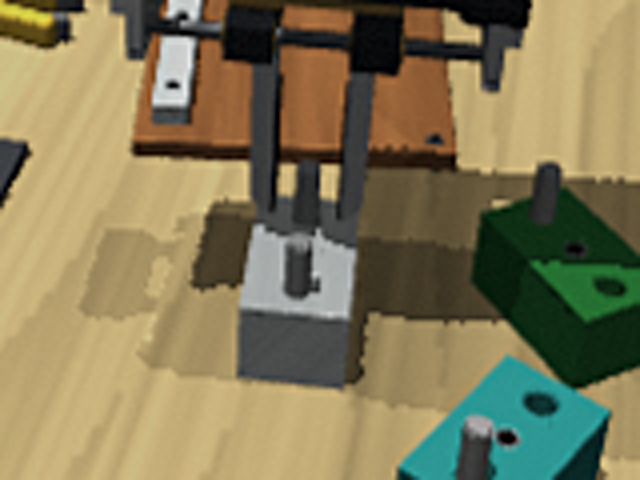

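>>> arm_command(
  deltas=[
    {"translation": [-1.2, 0, 0], "turn": [0, 0, 0]},
    {"translation": [-2.4, 0, 0], "turn": [0, 0, 0]},
    {"translation": [-3.2, 0, 0], "turn": [0, 0, 0]},
    {"translation": [-3.2, 0, 0], "turn": [0, 0, 0]},
    {"translation": [-3.2, 0, 0], "turn": [0, 0, 0]},
  ],
)

```text
time_s: 6.78
ee_pos: [0.5217, 0.066, 0.1509]
eef_rot: [1.522, 1.569, 0.032]
force: [1.0, 0.2, -0.9]
grip_width: 0.0301
```

```bash
python3 - <<'E'
from h import *
from scipy.optimize import least_squares
c=optics.get_calibration("wrist"); im=optics.camera("wrist")
a=im[100:300,190:390,::-1]; cv2.imwrite("pics/w7c.png",cv2.resize(a,None,fx=3,fy=3,interpolation=cv2.INTER_CUBIC))
plan([.5184,.0932,.04],4.6); np.save("w7.npy",np.r_[c["origin"],c["orientation"]])
P=np.array([[.5203,.0665,.075],[.5203,.0665,.045],[.5160,.1203,.075]])
print(proj("wrist",P,c)*3-[570,300])
E
```

```text
pos [0.5211 0.066  0.1498] jaw 4.63 t [ 4.391 -0.02  -1.095] turn [0.007 0.    0.002] q [ 0.06  0.32  1.68 -0.    1.14 -0.02] F [ 0.4 -0.8  0.8] time 6.8333 w 0.029886976623533946
[[267.09121523 378.32347172]
 [267.46868046 344.39158274]
 [266.88294761 166.49521868]]
```

View pics/w7c.png

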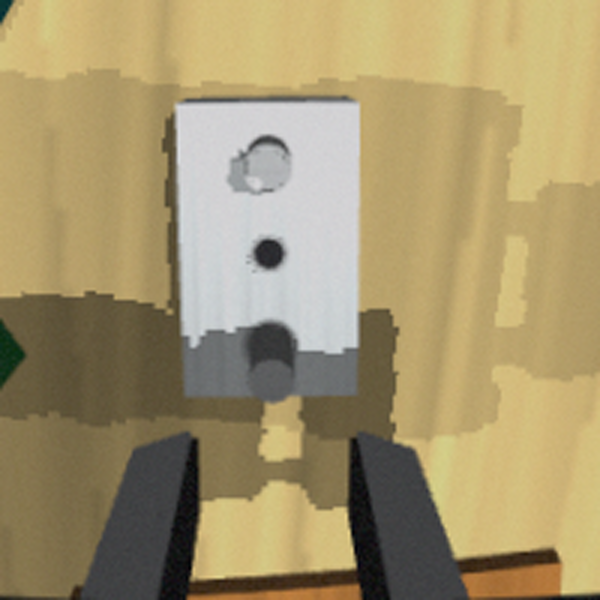

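```bash
python3 - <<'E'
from h import *
from scipy.optimize import least_squares
w=np.load("w7.npy"); c=optics.get_calibration("wrist"); c=dict(c,origin=w[:3],orientation=w[3:])
obs=np.array([[190+p[0]/3,100+p[1]/3] for p in [(177,101),(358,100),(357,397),(184,397),(268,254)]])
mod=np.array([[-25,42,45],[25,42,45],[25,-42,45],[-25,-42,45],[0,0,45]])/1e3
def P(q): 
    a=np.radians(q[2]); M=np.array([[np.cos(a),-np.sin(a)],[np.sin(a),np.cos(a)]])
    return np.c_[mod[:,:2]@M.T+q[:2],mod[:,2]]
s=least_squares(lambda q:(proj("wrist",P(q),c)-obs).ravel(),[.517,.095,6])
print(s.x,s.fun.round(2)); plan([s.x[0],s.x[1],.04],s.x[2])
E
```

```text
[0.51857784 0.09291243 5.01604871] [-0.57  0.65  0.61  0.47 -0.26 -0.67 -0.05 -0.25  0.26 -0.31]
pos [0.5211 0.066  0.1498] jaw 4.63 t [ 4.391 -0.014 -1.083] turn [-0.077  0.     0.002] q [ 0.06  0.32  1.68 -0.    1.14 -0.02] F [ 0.4 -0.8  0.8] time 6.8333 w 0.029886976623533946
```

>>> arm_command(
  deltas=[
    {"translation": [0, -0.01, -0.6], "turn": [-0.05, 0, 0]},
    {"translation": [0, -0.01, -1.08], "turn": [-0.05, 0, 0]},
    {"translation": [0.8, -0.01, -1.08], "turn": [-0.05, 0, 0]},
    {"translation": [2.0, -0.01, -1.08], "turn": [-0.05, 0, 0]},
    {"translation": [3.2, -0.01, -1.08], "turn": [-0.05, 0, 0]},
    {"translation": [4.0, -0.01, -1.08], "turn": [-0.05, 0, 0]},
    {"translation": [4.39, -0.01, -1.08], "turn": [-0.05, 0, 0]},
    {"translation": [4.39, -0.01, -1.08], "turn": [-0.05, 0, 0]},
    {"translation": [4.39, -0.01, -1.08], "turn": [-0.05, 0, 0]},
  ],
  gripper=75,
)

```text
time_s: 7.58
ee_pos: [0.519, 0.0931, 0.0406]
eef_rot: [-1.602, 1.57, -3.087]
force: [-0.6, 0.5, 0.1]
grip_width: 0.0753
```

>>> arm_command(
  deltas=[
    {"translation": [0, 0, 0], "turn": [0, 0, 0]},
    {"translation": [0, 0, 0], "turn": [0, 0, 0]},
    {"translation": [0, 0, 0], "turn": [0, 0, 0]},
    {"translation": [0, 0, 0], "turn": [0, 0, 0]},
    {"translation": [0, 0, 0], "turn": [0, 0, 0]},
    {"translation": [0, 0, 0], "turn": [0, 0, 0]},
    {"translation": [0, 0, 0], "turn": [0, 0, 0]},
  ],
  gripper=30,
  force=40,
)

```text
time_s: 8.17
ee_pos: [0.5191, 0.0929, 0.0411]
eef_rot: [1.603, 1.57, 0.117]
force: [-3.2, -1.3, 6.7]
grip_width: 0.0496
```

>>> arm_command(
  deltas=[
    {"translation": [-0.3, 0, 0], "turn": [0, 0, 0]},
    {"translation": [-0.8, 0, 0], "turn": [0, 0, 0]},
    {"translation": [-1.4, 0, 0], "turn": [0, 0, 0]},
    {"translation": [-1.8, 0, 0], "turn": [0, 0, 0]},
    {"translation": [-1.8, 0, 0], "turn": [0, 0, 0]},
    {"translation": [-1.8, 0, 0], "turn": [0, 0, 0]},
  ],
)

```text
time_s: 8.67
ee_pos: [0.5189, 0.0929, 0.0855]
eef_rot: [1.507, 1.57, 0.022]
force: [-0.4, 0.1, -5.7]
grip_width: 0.0496
```

```bash
python3 - <<'E'
from h import *
c=optics.get_calibration("wrist"); im=optics.camera("wrist")
cv2.imwrite("pics/w8.png",im[:,:,::-1])
plan([.58,-.1,.085],8.5)
im=optics.camera("side")[:,:,::-1]; cv2.imwrite("pics/s8.png",im)
E
```

```text
pos [0.5186 0.0928 0.0849] jaw 4.88 t [-4.000e-03  1.792e+00  7.894e+00] turn [-0.724  0.     0.008] q [ 0.11  0.41  1.72 -0.    1.01  0.02] F [ 0.1 -0.7 -5. ] time 8.7167 w 0.04948485192707189
```

View pics/w8.png

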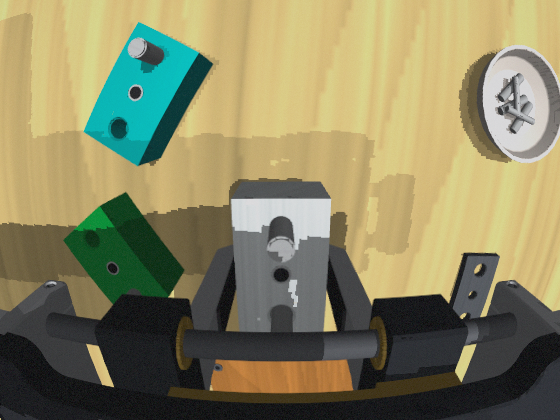

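View pics/s8.png

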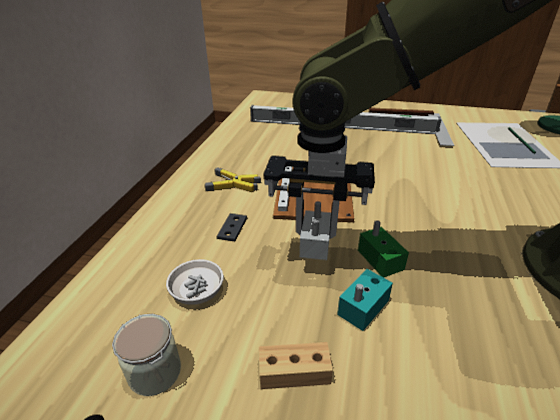

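```bash
python3 - <<'E'
import cv2
a=cv2.imread("pics/scene0.png")[218:338,155:295]; cv2.imwrite("pics/j1.png",cv2.resize(a,None,fx=5,fy=5,interpolation=cv2.INTER_CUBIC))
a=cv2.imread("pics/side0.png")[155:225,265:365]; cv2.imwrite("pics/j2.png",cv2.resize(a,None,fx=8,fy=8,interpolation=cv2.INTER_CUBIC))
E
```

```text
(no output)
```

View pics/j1.png

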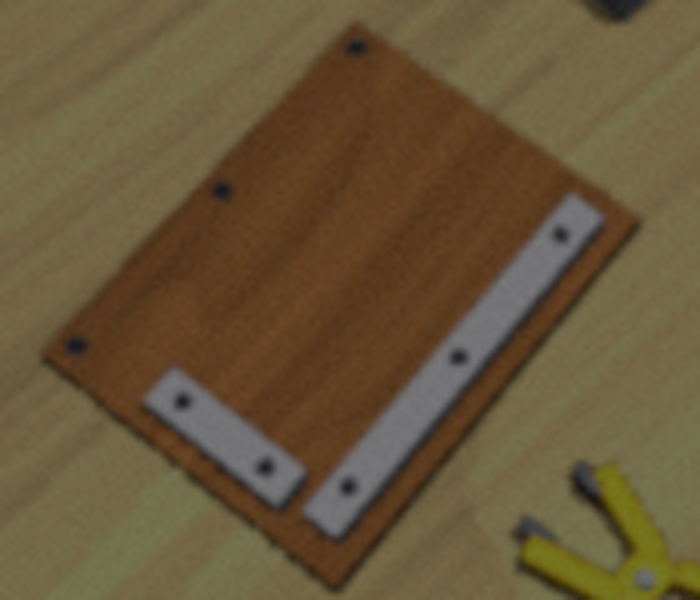

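View pics/j2.png

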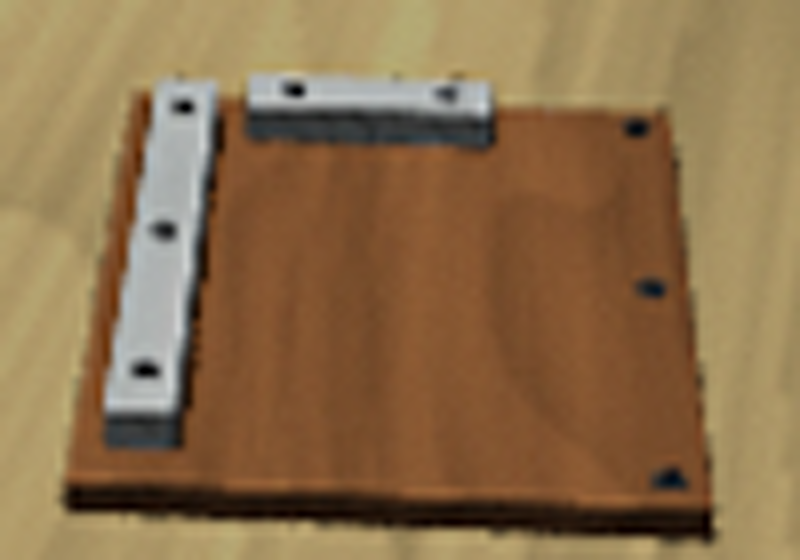

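```bash
python3 - <<'E'
from h import *
from scipy.optimize import least_squares
S=[(358,24,-90,110,12,0),(638,222,90,110,12,0),(338,582,90,-110,12,0),(43,352,-90,-110,12,0),(143,398,-30,-100,26,0),(175,370,-30,-80,26,0),(307,472,50,-80,26,0),(280,507,50,-100,26,0),(575,193,60,95,26,1),(605,214,80,95,26,1),(304,508,60,-95,26,1),(337,538,80,-95,26,1)]
D=[(135,92,90,-110,12,0),(668,108,-90,-110,12,0),(705,500,-90,110,12,0),(70,480,90,110,12,0),(247,75,50,-100,26,0),(492,84,-30,-100,26,0),(492,115,-30,-80,26,0),(247,108,50,-80,26,0),(158,80,80,-95,26,1),(216,84,60,-95,26,1),(180,412,60,95,26,1),(106,410,80,95,26,1)]
S=np.array(S,float);D=np.array(D,float);S[:,:2]=S[:,:2]/5+[155,218];D[:,:2]=D[:,:2]/8+[265,155]
def W(q,A):
    a=q[2];m=A[:,2:5]/1e3; m[:,1]+=A[:,5]*q[3]; M=np.array([[np.cos(a),-np.sin(a)],[np.sin(a),np.cos(a)]])
    return np.c_[m[:,:2]@M.T+q[:2],m[:,2]]
def res(q,L): return np.concatenate([(proj(n,W(q,A.copy()))-A[:,:2]).ravel() for n,A in L])
for L in ([("scene",S)],[("side",D)],[("scene",S),("side",D)]):
    s=least_squares(lambda q:res(q,L),[.566,-.138,.15,0]); q=s.x
    M=np.array([[np.cos(q[2]),-np.sin(q[2])],[np.sin(q[2]),np.cos(q[2])]])
    print(q.round(4),np.degrees(q[2]).round(2),"rms",np.sqrt((s.fun**2).mean()).round(2),"corner",(q[:2]+M@[.06,-.08]).round(4),"home",(q[:2]+M@[.035,-.038]).round(4))
E
```

```text
[ 0.5647 -0.1395  0.1632  0.0008] 9.35 rms 0.55 corner [ 0.6369 -0.2087] home [ 0.6054 -0.1713]
[ 0.5609 -0.1372  0.1676  0.001 ] 9.6 rms 0.56 corner [ 0.6334 -0.206 ] home [ 0.6017 -0.1688]
[ 0.5629 -0.1392  0.1664  0.0007] 9.53 rms 0.78 corner [ 0.6354 -0.2082] home [ 0.6038 -0.1709]
```

```bash
python3 -c "
from h import *
plan([.575,-.150,.085],9.5)"
```

```text
pos [0.5184 0.0928 0.0846] jaw 4.88 t [-0.016  1.428  9.869] turn [-0.924 -0.     0.015] q [0.11 0.41 1.72 0.   1.01 0.02] F [-0.5  0.6 -5. ] time 8.7667 w 0.049716701807247285
```

>>> arm_command(
  deltas=[
    {"translation": [0, 0.1, 0.7], "turn": [-0.05, 0, 0]},
    {"translation": [0, 0.25, 1.8], "turn": [-0.15, 0, 0]},
    {"translation": [0, 0.45, 3.1], "turn": [-0.3, 0, 0]},
    {"translation": [0, 0.65, 4.4], "turn": [-0.45, 0, 0]},
    {"translation": [0, 0.85, 5.7], "turn": [-0.6, 0, 0]},
    {"translation": [0, 1.05, 7.0], "turn": [-0.75, 0, 0]},
    {"translation": [0, 1.2, 8.2], "turn": [-0.85, 0, 0]},
    {"translation": [0, 1.35, 9.2], "turn": [-0.92, 0, 0]},
    {"translation": [0, 1.43, 9.87], "turn": [-0.92, 0, 0]},
    {"translation": [0, 1.43, 9.87], "turn": [-0.92, 0, 0]},
    {"translation": [0, 1.43, 9.87], "turn": [-0.92, 0, 0]},
  ],
)

```text
time_s: 9.68
ee_pos: [0.5751, -0.1501, 0.0845]
eef_rot: [-2.154, 1.569, 2.723]
force: [-0.6, 0.4, -5.5]
grip_width: 0.0497
```

```bash
python3 - <<'E'
from h import *
c=optics.get_calibration("wrist"); im=optics.camera("wrist")
cv2.imwrite("pics/w9.png",im[:,:,::-1])
plan([.575,-.15,.055],9.5)
im=optics.camera("scene")[150:350,150:350,::-1]; cv2.imwrite("pics/sc9.png",cv2.resize(im,None,fx=3,fy=3,interpolation=cv2.INTER_CUBIC))
im=optics.camera("side")[80:240,200:400,::-1]; cv2.imwrite("pics/sd9.png",cv2.resize(im,None,fx=3.5,fy=3.5,interpolation=cv2.INTER_CUBIC))
E
```

```text
pos [ 0.5752 -0.1493  0.0847] jaw 9.47 t [ 1.188 -0.009  0.026] turn [-0.007 -0.01   0.014] q [-0.32  0.54  1.52  0.    1.08 -0.48] F [-0.5  0.3 -5. ] time 9.7333 w 0.04958777234490614
```

View pics/w9.png

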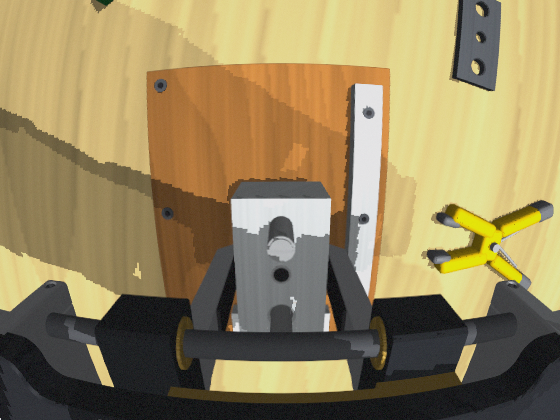

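View pics/sc9.png

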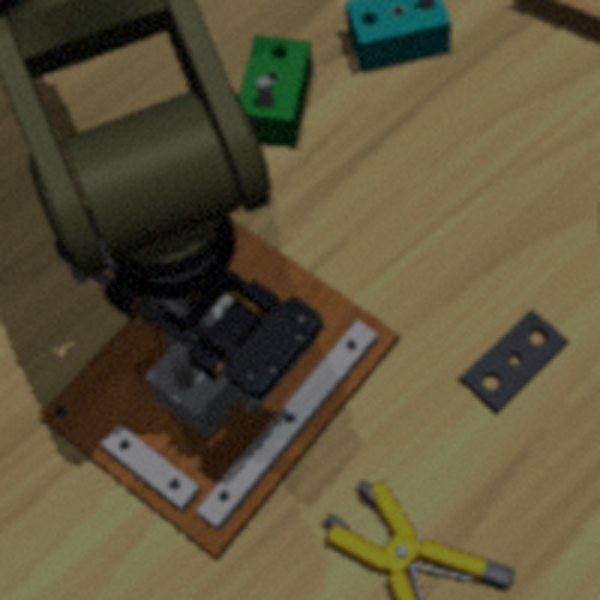

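View pics/sd9.png

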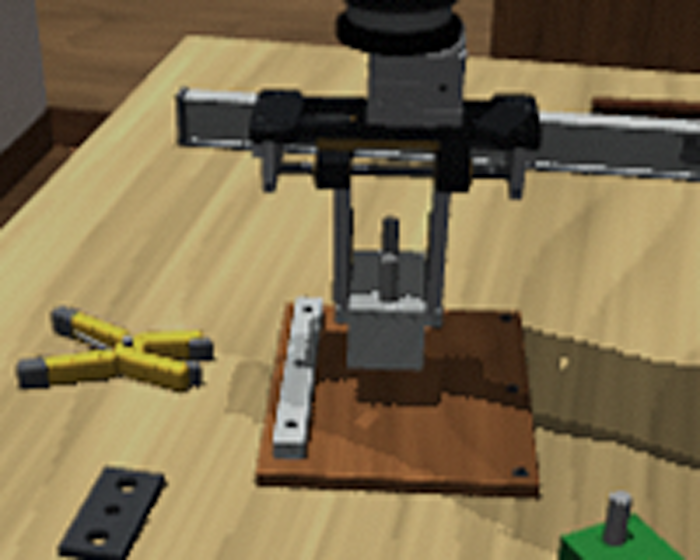

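>>> arm_command(
  deltas=[
    {"translation": [0.5, 0, 0], "turn": [0, 0, 0]},
    {"translation": [0.9, 0, 0], "turn": [0, 0, 0]},
    {"translation": [1.15, 0, 0], "turn": [0, 0, 0]},
    {"translation": [1.25, 0, 0], "turn": [0, 0, 0]},
    {"translation": [1.25, 0, 0], "turn": [0, 0, 0]},
  ],
)

```text
time_s: 10.25
ee_pos: [0.5754, -0.1497, 0.0535]
eef_rot: [-2.087, 1.57, 2.791]
force: [1.1, 0.6, -6.0]
grip_width: 0.0498
```

>>> arm_command(
  deltas=[
    {"translation": [0.05, 0, 0], "turn": [0, 0, 0]},
    {"translation": [0.05, 0, 0], "turn": [0, 0, 0]},
  ],
)

```text
time_s: 10.42
ee_pos: [0.5757, -0.1499, 0.0531]
eef_rot: [1.181, 1.57, -0.225]
force: [-0.1, 1.1, -0.8]
grip_width: 0.0494
```

>>> arm_command(
  deltas=[
    {"translation": [0.02, 0.3, 0.3], "turn": [0, 0, 0]},
    {"translation": [0.02, 0.6, 0.6], "turn": [0, 0, 0]},
    {"translation": [0.02, 0.75, 0.75], "turn": [0, 0, 0]},
    {"translation": [0.02, 0.75, 0.75], "turn": [0, 0, 0]},
    {"translation": [0.02, 0.75, 0.75], "turn": [0, 0, 0]},
  ],
)

```text
time_s: 10.83
ee_pos: [0.5978, -0.1657, 0.0531]
eef_rot: [0.985, 1.568, -0.42]
force: [2.4, -1.9, 4.8]
grip_width: 0.0497
```

>>> arm_command(
  deltas=[
    {"translation": [0, 0.06, 0], "turn": [0, 0, 0]},
    {"translation": [0, 0.12, 0], "turn": [0, 0, 0]},
    {"translation": [0, 0.16, 0], "turn": [0, 0, 0]},
    {"translation": [0, 0.16, 0], "turn": [0, 0, 0]},
  ],
)

```text
time_s: 11.17
ee_pos: [0.6009, -0.1646, 0.0531]
eef_rot: [-0.041, 1.57, -1.446]
force: [-1.6, -1.3, 7.0]
grip_width: 0.0497
```

```bash
python3 - <<'E'
from h import *
im=optics.camera("wrist")
cv2.imwrite("pics/w10.png",im[:,:,::-1])
o=ctrl.get_obs();print(rot(o["eef_rot"]).T@o["force"])
plan([.604,-.171,.0525],9.5)
E
```

```text
[-6.54549521 -2.3257983   0.98401275]
pos [ 0.6009 -0.1646  0.0531] jaw 9.49 t [0.023 0.082 0.272] turn [-0.002  0.005 -0.001] q [-0.33  0.64  1.45 -0.    1.05 -0.49] F [-2.1 -1.4  6.5] time 11.2167 w 0.049574302992220216
```

View pics/w10.png

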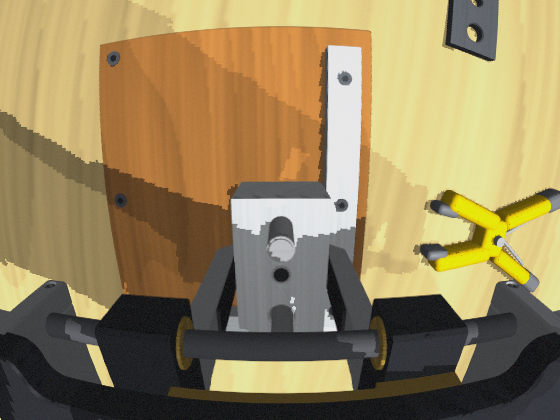

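>>> arm_command(
  deltas=[
    {"translation": [0, 0.05, 0], "turn": [0, 0, 0]},
    {"translation": [0, 0.1, 0], "turn": [0, 0, 0]},
    {"translation": [0, 0.1, 0], "turn": [0, 0, 0]},
  ],
)

```text
time_s: 11.47
ee_pos: [0.6024, -0.1643, 0.0531]
eef_rot: [-1.709, 1.568, -3.114]
force: [-11.7, -1.3, 12.8]
grip_width: 0.0497
```

>>> arm_command(
  deltas=[
    {"translation": [0, 0, 0.08], "turn": [0, 0, 0]},
    {"translation": [0, 0, 0.15], "turn": [0, 0, 0]},
    {"translation": [0, 0, 0.2], "turn": [0, 0, 0]},
    {"translation": [0, 0, 0.2], "turn": [0, 0, 0]},
  ],
)

```text
time_s: 11.8
ee_pos: [0.603, -0.1684, 0.0531]
eef_rot: [-2.19, 1.567, 2.688]
force: [-12.9, 5.3, 14.7]
grip_width: 0.0497
```

```bash
python3 - <<'E'
from h import *
o=ctrl.get_obs();print(rot(o["eef_rot"]).T@o["force"],o["moment"])
plan([.604,-.171,.0525],9.5)
E
```

```text
[-14.64140528 -11.85474174  -7.37306403] [ 0.8851838   2.42222626 -0.12671259]
pos [ 0.603  -0.1684  0.0531] jaw 9.48 t [0.023 0.021 0.11 ] turn [-0.004 -0.023  0.032] q [-0.33  0.65  1.44  0.    1.06 -0.5 ] F [-12.9   5.3  14.7] time 11.8 w 0.049719360836997635
```

>>> arm_command(
  deltas=[
    {"translation": [0, 0, 0.05], "turn": [0, 0, 0]},
    {"translation": [0, 0, 0.1], "turn": [0, 0, 0]},
    {"translation": [0, 0, 0.1], "turn": [0, 0, 0]},
    {"translation": [0, 0, 0.1], "turn": [0, 0, 0]},
  ],
)

```text
time_s: 12.13
ee_pos: [0.6034, -0.1707, 0.0531]
eef_rot: [-2.179, 1.567, 2.699]
force: [-13.6, 5.5, 15.3]
grip_width: 0.0498
```

```bash
python3 - <<'E'
from h import *
o=ctrl.get_obs();print(rot(o["eef_rot"]).T@o["force"],o["moment"])
plan([.604,-.171,.0525],9.5)
cv2.imwrite("pics/w11.png",optics.camera("wrist")[:,:,::-1])
im=optics.camera("scene")[200:350,150:300,::-1]; cv2.imwrite("pics/sc11.png",cv2.resize(im,None,fx=4,fy=4,interpolation=cv2.INTER_CUBIC))
im=optics.camera("side")[120:240,240:400,::-1]; cv2.imwrite("pics/sd11.png",cv2.resize(im,None,fx=4,fy=4,interpolation=cv2.INTER_CUBIC))
E
```

```text
[-15.29239985 -12.56924679  -7.64975429] [ 0.95898968  2.45499467 -0.2392822 ]
pos [ 0.6034 -0.1707  0.0531] jaw 9.49 t [0.023 0.021 0.015] turn [-0.003 -0.022  0.032] q [-0.33  0.65  1.43  0.    1.06 -0.5 ] F [-13.6   5.5  15.3] time 12.1333 w 0.04979679160624577
```

View pics/sc11.png

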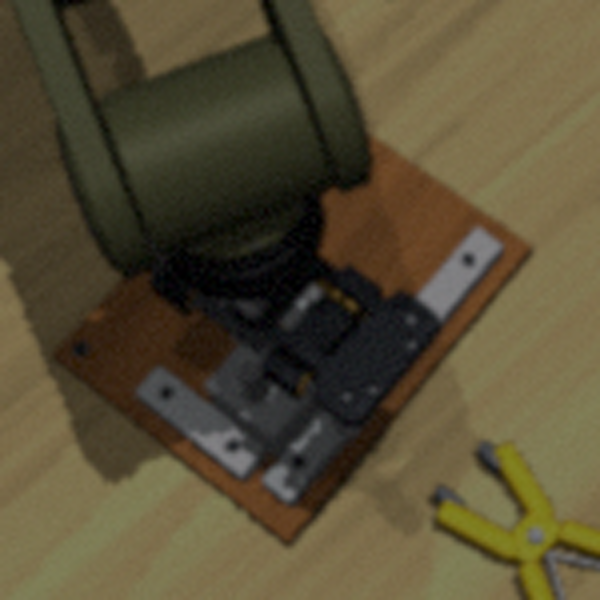

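View pics/w11.png

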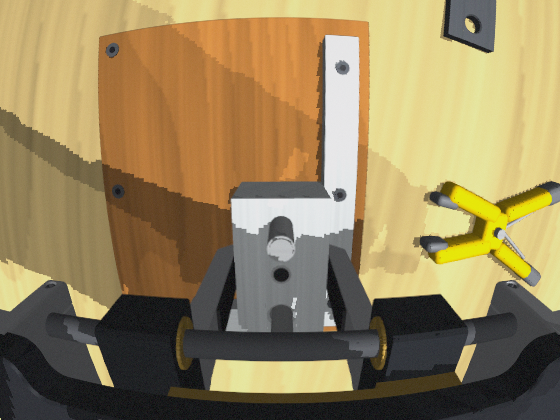

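View pics/sd11.png

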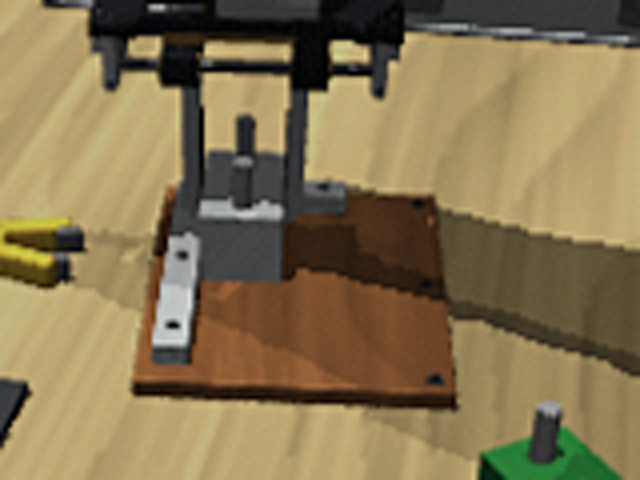

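>>> arm_command(
  deltas=[
    {"translation": [0, 0, 0.04], "turn": [0, 0, 0]},
    {"translation": [0, 0, 0.08], "turn": [0, 0, 0]},
    {"translation": [0, 0, 0.08], "turn": [0, 0, 0]},
    {"translation": [0, 0, 0.08], "turn": [0, 0, 0]},
  ],
)

```text
time_s: 12.62
ee_pos: [0.6036, -0.1721, 0.0531]
eef_rot: [-2.34, 1.566, 2.538]
force: [-14.8, 10.5, 16.8]
grip_width: 0.0494
```

```bash
python3 - <<'E'
from h import *
o=ctrl.get_obs();print(rot(o["eef_rot"]).T@o["force"],o["moment"])
plan([.604,-.171,.0525],9.5)
E
```

```text
[-16.73549875 -12.95106377 -12.87503426] [ 1.72975446  2.6898154  -0.30149414]
pos [ 0.6036 -0.1721  0.0531] jaw 9.49 t [ 0.023  0.021 -0.039] turn [-0.003 -0.035  0.036] q [-0.34  0.65  1.43  0.    1.07 -0.5 ] F [-14.8  10.5  16.8] time 12.6167 w 0.04941976549247965
```

>>> arm_command(
  deltas=[
    {"translation": [0, 0.01, 0.03], "turn": [0, 0, 0]},
    {"translation": [0, 0.01, 0.06], "turn": [0, 0, 0]},
    {"translation": [0, 0.01, 0.06], "turn": [0, 0, 0]},
    {"translation": [0, 0.01, 0.06], "turn": [0, 0, 0]},
    {"translation": [0, 0.01, 0.06], "turn": [0, 0, 0]},
    {"translation": [0, 0.01, 0.06], "turn": [0, 0, 0]},
  ],
  force=55,
)

```text
time_s: 13.12
ee_pos: [0.6037, -0.1721, 0.0531]
eef_rot: [-2.452, 1.564, 2.426]
force: [-19.1, 19.4, 21.5]
grip_width: 0.0492
```

```bash
python3 - <<'E'
from h import *
o=ctrl.get_obs();print(rot(o["eef_rot"]).T@o["force"],o["moment"])
plan([.604,-.171,.0525],9.5)
cv2.imwrite("pics/w12.png",optics.camera("wrist")[150:350,190:390,::-1].repeat(3,0).repeat(3,1))
im=optics.camera("scene")[250:350,170:270,::-1]; cv2.imwrite("pics/sc12.png",cv2.resize(im,None,fx=6,fy=6,interpolation=cv2.INTER_CUBIC))
E
```

```text
[-21.3084719  -15.69181828 -22.35069101] [ 3.3659774   3.57590896 -0.3571882 ]
pos [ 0.6037 -0.1721  0.0531] jaw 9.51 t [ 0.025  0.018 -0.043] turn [ 0.002 -0.061  0.05 ] q [-0.34  0.65  1.43  0.    1.07 -0.5 ] F [-19.1  19.4  21.5] time 13.1167 w 0.04921491378084203
```

View pics/sc12.png

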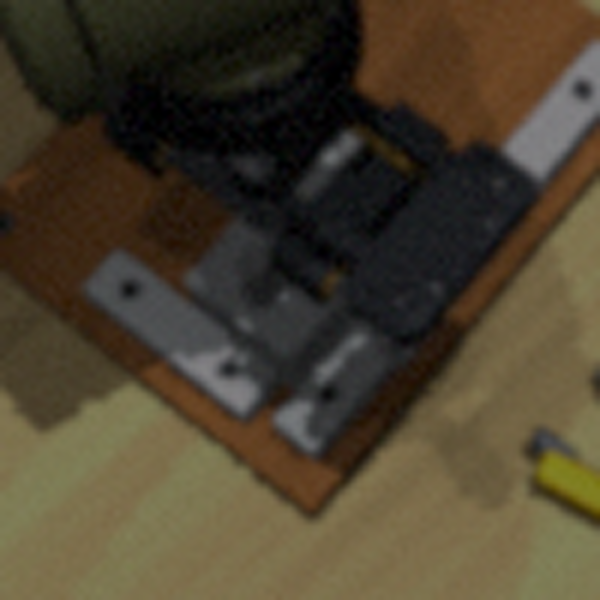

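View pics/w12.png

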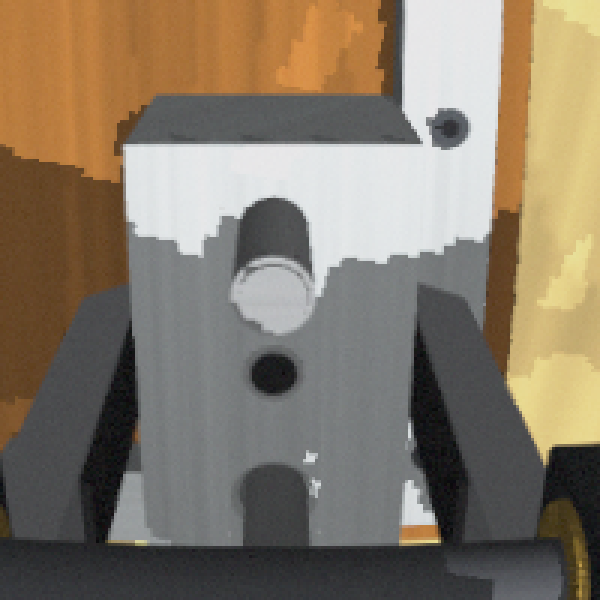

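```bash
python3 - <<'E'
from h import *
print(ctrl.hand_in()); o=ctrl.get_obs(); print(o["time_s"],o["ee_pos"],rot(o["eef_rot"]).T@o["force"])
E
```

```text
the job is handed in; nothing more can be done
None
the job is handed in; nothing more can be done
```

The dowel pin is in the aluminium block's bore, and I handed the job in at about 13 s with the block still held in the corner of the jig. The hand-in gave no verdict.

- **Pin:** I took it from the rest, lowered it into the bore of the bare grey block and let go. From above, its top looked the same size as the pressed-in pin's, and it sat within about 1 mm of where a fully home pin should appear. I did not measure its depth any other way.
- **Block:** I gripped it across its 50 mm width at about 55 N and slid it along the board until it met both fences. At the end the tool was pushing about 16 N towards the long fence and 22 N towards the end stop. It stopped moving towards the end stop while that force rose from 13 to 22 N.
- **Position:** the tool stopped at (0.604, -0.172), about 1 mm from the home position I worked out from the pictures. The jaws were at 9.5°, matching the jig's fitted angle of about 9.5°. I judged the block's own angle from the grip and the pictures.
- **Uncertain:** the scene and side cameras disagreed by about 4 mm on where the jig is, so I relied on feeling contact for the final seating. Some of the measured push is friction (about 7 N towards the end stop), so I only estimated the force on each fence. I put both well above the 1.5 N needed.
- **Bystanders:** the strap, dish, clamp and jar were never touched in any move I made. I took no final picture of the whole table.

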